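# Set the nut runner's clutch and hold the bolt head behind the bracket

## Task

The nut runner on the front of the steel bracket is running slowly and the loose bolt just spins along with its nut. First turn the runner's grey clutch collar to setting 6 (the wide yellow tick) and let go of it, then reach down into the narrow gap behind the bracket, grasp the hidden brass bolt head between the fingers and hold it so that it stops turning. Finish while still holding it, leave the collar at 6, and leave the other things on the bench where they are.

Things in the scene. Friction and masses are not known exactly. Their poses are not given: they have to be found in the camera images.
- rig: Fixed grey base plate (x -165 to 105 mm, y -120 to 120 mm, 12 mm thick) that carries bracket, nut runner and blue block. Origin on the table surface, under the middle of the bracket plate; x points from the nut runner through the bracket to the gap behind it, y to the left of that, z up; its yaw varies. All 'rig' coordinates below are in this frame.
- gap_mouth (a point): Point in the mouth of the gap: rig x 32, y 0, z 115 mm. Bracket: steel plate 8 mm thick (rig x -4 to 4 mm), 120 mm wide, top at z 115 mm. The gap behind it is 56 mm wide (x 4 to 60 mm), open upward and at both y ends, floor at z 12 mm. Its far wall is a blue block, x 60 to 95 mm, y -75 to 75 mm, top at z 90 mm.
- bolt_head (a point): Centre of the brass hexagonal bolt head in the gap: rig x 28, y 0, z 85 mm, 30 mm below the bracket's top. 24 mm across flats, 27.7 mm across corners, 16 mm long (rig x 20 to 36 mm), on an 18 mm round shank; free space 50 mm to either side in y. The point's x axis is the bolt axis (parallel to rig x); it turns with the bolt.
- bolt (a joint): Bolt angle about rig x, rad, growing clockwise as seen from the runner. At 0 and every 60 deg (1.047 rad) two flats stand upright, facing rig +y and -y. Left alone it turns all the time at about 0.2 rad/s, dragged by about 0.06 N m. Fingers closing on it along rig y swing the nearest flats against themselves and stop it.
- runner (a point): Top of the orange nut runner's scale disc, on the collar's axis: rig x -100, y 0, z 118 mm. The disc is black, 78 mm in diameter, 4 mm thick, with ticks; below it the runner is a level cylinder 56 mm in diameter, axis at z 85 mm, rig x -140 to -50 mm. The dark socket between runner and bracket turns all the time.
- collar (a joint): Clutch collar angle, rad: 0 is setting 1, and each further setting is 20 deg (0.349 rad) more, up to setting 8; setting 6 is 1.745 rad. Grows clockwise as seen from above. It clicks into each setting by itself when let go within about 0.1 rad of it; a click takes about 0.03 N m.
- collar_axis (a point): Centre of the collar's top face: rig x -100 mm, y 0, z 156 mm. The collar is a grey ribbed upright cylinder 44 mm in diameter and 38 mm tall (z 118 to 156 mm) that turns about the vertical.
- collar_mark (a point): Outer end of the white pointer line on the collar's top, 20 mm from its axis. At setting 1 it points 100 deg counterclockwise (from above) of rig x; at setting 6 it points along rig x, straight at the bracket, over the wide yellow tick of the scale disc (the other ticks are white).
- spare_bolt: Bystander: brass bolt 50 mm tall standing on its head (26 mm) on the base plate; origin under it.
- washer: Bystander: steel washer 34 mm in diameter, 4 mm thick, on the base plate; origin under it.
- mallet: Bystander: small mallet with a wooden handle, lying on the table at the left.
- driver: Bystander: screwdriver with a red handle, lying on the table at the left.
- tin: Bystander: tin 80 mm in diameter, 45 mm tall, on the table at the right; origin under it.
- jar: Bystander: amber jar 60 mm in diameter, 75 mm tall, on the table at the right; origin under it.
- bobbin: Bystander: wooden bobbin 48 mm in diameter, 55 mm tall, on the table at the right; origin under it.

How it is judged (in metres and radians):
On the way, in this order (a step that is already met when the one before it is completed fails the run):
1. the collar stands in setting 6 and is let go (value of joint collar between 1.62533 and 1.86533 rad and contact force between the fingers and collar below 0.3 N), for 0.2 s.
2. the bolt head is grasped in the gap and has stopped turning (velocity of joint bolt between -0.04 and 0.04 rad/s and contact force between the fingers and bolt above 4 N and distance between the grasp point and bolt_head below 0.022 m and value of joint collar between 1.62533 and 1.86533 rad), for 0.4 s.
At the end, for the whole second after the job is handed in: The collar stands at setting 6 within 0.12 rad and is not touched; the fingers hold the bolt head (grasp point within 22 mm of its centre, contact force over 4 N) and the bolt turns slower than 0.04 rad/s; every bystander is within 30 mm of its start (all of step 2 and contact force between the arm and collar below 0.3 N and distance of each of spare_bolt, washer, mallet, tin, jar, bobbin, driver from where it was at the start of the episode below 0.03 m); the arm keeps its last pose, push and grip.
It fails at once if a bystander is pushed about by more than 40 mm (distance of any of spare_bolt, washer, mallet, tin, jar, bobbin, driver from where it was at the start of the episode above 0.04 m).
It also fails if it takes over 51 s, if anything falls off the work surface, if the arm or the gripper's body presses on something with over 40 N, if the wrist force passes 120 N, or if a joint passes its speed limit or range.

## Robot

A 6-joint arm with a two-finger parallel gripper is mounted at the origin on the work surface. World frame = base frame: x ahead of the robot, y to its left, z up, the work surface at z = 0. Lengths are in mm, angles in rad, forces in N, time in s.
With the tool pointing down it reaches from about 300 to 850 mm from the base axis. Payload 4.2 kg.
Tool frame: the origin (TCP) lies at the very end of the fingers, on their centre line; the grasp point (between the pads) lies 19 mm behind it; z points along the fingers, y is the line along which they close (so a half turn about z gives the same grasp; the last joint's range is limited). The gripper opens to 91 mm and grips with 3 to 60 N. Pads are 32 mm wide; open, the fingers measure 118 mm over their backs; the gripper's body (76 mm by 178 mm) begins 60 mm behind the grasp point.
Start: joints at [1.129, 0.32, 1.565, -0, 1.257, -0.02], TCP at [235.411, 524.619, 213.976] pointing down, gripper open.
Joint ranges: [-3.11, 3.11], [-0.84, 2.01], [0.21, 2.61], [-1.34, 4.49], [0.05, 2.63], [-2.56, 2.56]. Speed limits (rad/s): [2.57, 2.57, 3.14, 3.14, 3.14, 3.14].

## Interface

Orientations are given as a unit quaternion [w, x, y, z].
In Python, from workcell import get_state, imaging, job_done gives the robot as it stands. The module is installed in compiled form; this text tells all that it offers.
- The arm moves only by the shell command python3 -m inch 'ROWS'. ROWS is JSON, one flat list of numbers, 7 for each row, row after row: the turn, a rotation vector about the tool's x, y, z in degrees, then the shift along the tool's x, y, z in mm, then the opening, from 0 (shut) to 1 (fully open). In form: [rx, ry, rz, tx, ty, tz, claw, rx, ry, rz, tx, ty, tz, claw, ...]. A call has exactly 5 rows; each row is the pose to reach, as a shift and turn from the pose commanded when the call began, along the tool's axes at that moment; what a row does not reach only later rows make up. A row lasts 1/12 s, in which the tool goes at most 41.7 mm and 7.16 degrees, less where a joint would pass 70% of its speed; a pose out of reach is approached as far as the arm can. A call with a gripper value outside its range is refused whole. The fingers move at their own pace and stop on an object; the grip force is fixed at half the most. Time passes only in rows, so rows that repeat a pose let the fingers close, or fill a call up. It gives the time, the measured TCP pose, the force, the opening and the grip force at its end, in the units of the state.
- get_state(): the state, without advancing time (a new reading comes with each control period).
- imaging.capture(name): name is "side" or "top" or "wrist"; returns a dict with "pixels" (420x560x3 uint8, red, green, blue), "fovy" (degrees; the focal length in pixels is half the picture's height over the tangent of half this angle, whatever the lens; pixels are square), "cx", "cy" (the principal point, pixels), "xyz" and "orientation" of the camera in the world. Camera axes: x right, y up, looking along -z (the intrinsics and any distortion apply to the point x, -y, -z); pixel columns grow to the right and rows downward; lengths in mm; the calibration is good to about 2 mm. The wrist camera is an equidistant fisheye: a pixel r from the principal point sees the ray r / f radians off the axis. A picture is of the moment at which its call begins. There is no depth.
- job_done(): hands the job in; it is judged then, once.
The state is a dict: "time_s": time; "q": joint angles; "dq": joint speeds; "joint_efforts": joint torques, N m; "tool_pos": TCP position; "tcp_rot": TCP orientation; "contact_force": force on the tool from outside, world axes, zero at the start; "ft_torque": the same for the moment, N m; "width": opening from 0.0 (shut) to 1.0 (fully open); "grasp_force": force on a finger pad.
Only numpy, scipy, OpenCV 4.12 (cv2) and the standard library are available. Lean on these libraries where they do the work, as an engineer would, in place of code of your own. Each camera call takes 0.05 s, during which the arm holds its last target. There are 200 camera calls.

## Working session

There is one attempt and no reset: what is moved stays moved. The work goes in short steps, Python scripts to look and compute and a shell command to move; the robot and the scene stay as the last step left them, time stands still between calls to the robot, and variables do not carry over. Pictures are saved under pics/ and viewed, at most 10 in all, crops included, and the job is handed in when it is done.

```bash
mkdir -p pics; python3 - <<'E'
from workcell import get_state, imaging
import cv2, pickle
s=get_state(); print(s)
for n in ["top","side"]:
    c=imaging.capture(n); pickle.dump(c,open(f"{n}.pkl","wb"))
    print(n,{k:v for k,v in c.items() if k!="pixels"})
    cv2.imwrite(f"pics/{n}0.png",cv2.cvtColor(c["pixels"],cv2.COLOR_RGB2BGR))
E
```

```text
{'time_s': 0.0, 'q': array([ 1.12897207e+00,  3.20304215e-01,  1.56569333e+00, -1.81299525e-05,
        1.25737307e+00, -2.00195231e-02]), 'dq': array([-0.00035438, -0.00125472,  0.00068338,  0.00064783,  0.00076157,
        0.00186519]), 'joint_efforts': array([-2.11393060e-03, -4.12464988e+01, -2.31969255e+01,  7.28044426e-02,
        4.54474089e-02, -1.46208849e-04]), 'tool_pos': array([235.20760315, 524.13751094, 213.10764903]), 'tcp_rot': array([-1.95073325e-04,  2.09339532e-01,  9.77842610e-01, -8.67356005e-04]), 'contact_force': array([ 0.34352456,  0.32405201, -0.21413615]), 'ft_torque': array([ 0.01942621,  0.01459285, -0.00481482]), 'grasp_force': 0.0, 'width': 1.0028587504618238}
top {'fovy': 50.0919034754547, 'cx': 275.16760328663736, 'cy': 208.16155553810825, 'xyz': array([ 316.97363702,    1.27280091, 1157.97979629]), 'orientation': array([ 0.72332904,  0.07691517, -0.07433956, -0.68216771])}
side {'fovy': 52.392621506118545, 'cx': 289.393583571931, 'cy': 209.92377589113786, 'xyz': array([ 291.83616384, -831.95107668,  700.17898253]), 'orientation': array([ 0.8740953 ,  0.46621217, -0.07431131, -0.11437416])}
```

View pics/top0.png

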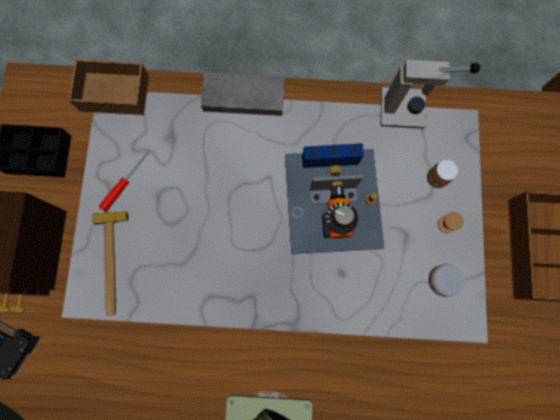

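View pics/side0.png

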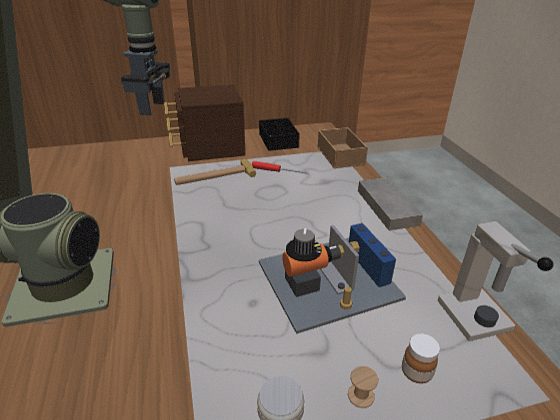

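The top view shows the rig plate (corners about (287,152), (374,149), (383,249), (292,255)), blue block at the top, collar near (345,216), and rig x pointing image-up. The side view shows the collar at (304,240), the gap behind the bracket and the spare bolt at (347,297).

```bash
cat > h.py <<'E'
import numpy as np, cv2, pickle
from scipy.spatial.transform import Rotation as R
def rot(q): return R.from_quat(np.r_[q[1:],q[0]])
def foc(c): return 210/np.tan(np.radians(c["fovy"])/2)
def cast(c,uv,z):
    uv=np.atleast_2d(uv).astype(float); f=foc(c)
    d=np.c_[(uv[:,0]-c["cx"])/f,-(uv[:,1]-c["cy"])/f,-np.ones(len(uv))]
    d=rot(c["orientation"]).apply(d); o=c["xyz"]
    return o+d*((z-o[2])/d[:,2])[:,None]
def proj(c,p):
    d=rot(c["orientation"]).inv().apply(np.atleast_2d(p)-c["xyz"]); f=foc(c)
    return np.c_[c["cx"]-f*d[:,0]/d[:,2], c["cy"]+f*d[:,1]/d[:,2]]
def rig(xy,yaw,p):
    p=np.atleast_2d(p).astype(float); return R.from_euler('z',yaw).apply(p)+np.r_[xy,0]
E
python3 - <<'E'
from h import *
t=pickle.load(open("top.pkl","rb")); s=pickle.load(open("side.pkl","rb"))
from scipy.optimize import least_squares
ctr={}
for n,c,roi in(("top",t,(280,140,110,125)),("side",s,(250,210,170,125))):
    h=cv2.cvtColor(c["pixels"],cv2.COLOR_RGB2HSV); x,y,w,hh=roi
    r=np.zeros(h.shape[:2],np.uint8); r[y:y+hh,x:x+w]=255
    v=c["pixels"].astype(int)
    print(n,"plate px",v[240,300] if n=="top" else v[300,320], "mat", v[270,300])
    blue=cv2.inRange(h,(105,150,20),(125,255,255))&r
    p=c["pixels"][(250 if n=="side" else 225),(275 if n=="side" else 295)]
    hp=h[(265 if n=="side" else 235),(275 if n=="side" else 305)].astype(int); print(hp)
    plate=(cv2.inRange(h,np.array([hp[0]-12,40,40]),np.array([hp[0]+12,255,150]))&r)
    pl=max(cv2.findContours(plate,0,2)[0],key=cv2.contourArea)
    bl=max(cv2.findContours(blue,0,2)[0],key=cv2.contourArea)
    hull=cv2.convexHull(pl); 
    q=cv2.approxPolyDP(hull,5,True)[:,0]; print("plate",cv2.contourArea(hull),q.tolist(),"\n",cast(c,q,12)[:,:2].round(1).tolist())
    q=cv2.approxPolyDP(cv2.convexHull(bl),3,True)[:,0]; print("blue",q.tolist(),"\n",cast(c,q,90)[:,:2].round(1).tolist())
vis=cv2.resize(t["pixels"][140:265,270:400,::-1],None,fx=4.5,fy=4.5,interpolation=cv2.INTER_CUBIC)
cv2.imwrite("pics/topcrop.png",vis)
E
```

```text
top plate px [ 80  88 103] mat [130 132 136]
[105  55  92]
plate 9459.0 [[362, 143], [372, 150], [382, 248], [293, 253], [286, 155], [307, 145]] 
 [[759.4, -210.4], [741.1, -237.6], [478.0, -266.5], [451.8, -39.5], [713.4, -7.7], [745.0, -62.6]]
blue [[361, 144], [362, 155], [355, 163], [304, 166], [305, 147]] 
 [[726.5, -193.5], [697.6, -196.6], [675.7, -179.5], [660.4, -53.2], [710.3, -53.5]]
side plate px [102 108 115] mat [117  61  35]
[108  26 118]
plate 1709.0 [[352, 225], [362, 223], [395, 258], [389, 284], [378, 286], [348, 241]] 
 [[734.4, 45.1], [765.5, 47.4], [784.8, -113.2], [727.2, -195.0], [699.3, -194.7], [696.0, -19.8]]
blue [[351, 226], [362, 224], [394, 261], [383, 264], [363, 246]] 
 [[680.2, -57.6], [710.1, -56.2], [722.0, -203.5], [693.7, -206.7], [676.8, -137.7]]
```

View pics/topcrop.png

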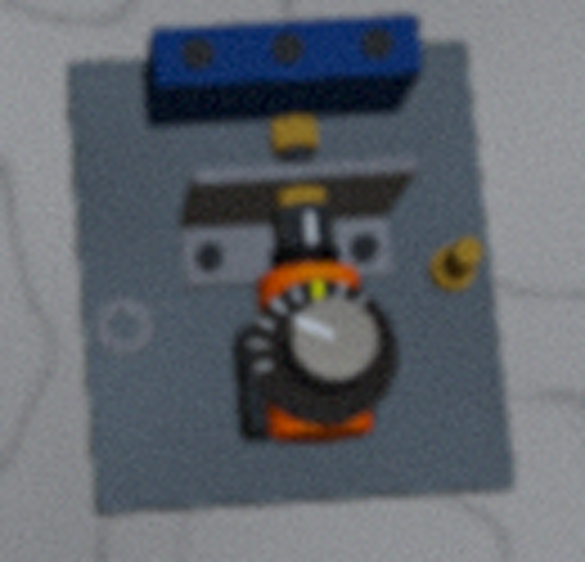

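Crop shows collar top at crop (335,340), its pointer tip at about (292,318), up-left of the yellow tick (318,290): about setting 3; bolt head at (296,133).

```bash
python3 - <<'E'
from h import *
from scipy.optimize import least_squares
t=pickle.load(open("top.pkl","rb")); im=cv2.GaussianBlur(t["pixels"],(0,0),1).astype(float)
# sub-pixel plate edges: mid-crossing along scan lines
g=im.sum(2); 
def cross(a,b,n=60):
    P=np.array(a)+(np.array(b)-a)*np.linspace(0,1,n)[:,None]
    v=cv2.remap(g.astype(np.float32),P[:,0].astype(np.float32)[None],P[:,1].astype(np.float32)[None],1)[0]
    i=np.argmax(abs(np.gradient(v))); return P[i]
L=[cross((280,v),(296,v)) for v in range(165,248,3)]
Rr=[cross((390,v),(366,v)) for v in list(range(156,190,3))+list(range(204,242,3))]
B=[cross((u,262),(u,242)) for u in range(297,380,3)]
T=[cross((u,143),(u,160)) for u in range(289,302,3)]
W=[cast(t,np.array(x),12)[:,:2] for x in (L,Rr,B,T)]
def res(p):
    c,s=np.cos(p[2]),np.sin(p[2]); M=np.array([[c,-s],[s,c]])
    l=[(w-p[:2])@M for w in W]
    return np.r_[l[0][:,1]-120,l[1][:,1]+120,l[2][:,0]+165,l[3][:,0]-105]
r=least_squares(res,[610,-130,.1],loss="soft_l1",f_scale=2); p=r.x
print(p,np.degrees(p[2]),np.abs(r.fun).mean(),[np.median(x).round(2) for x in np.split(res(p),np.cumsum([len(L),len(Rr),len(B)]))])
for n,c in(("top",t),("side",pickle.load(open("side.pkl","rb")))):
    pts=rig(p[:2],p[2],[[-100,0,156],[28,0,85],[60,75,90],[60,-75,90],[95,-75,90],[95,75,90],[0,60,115],[0,-60,115]])
    print(n,proj(c,pts).round(1).tolist())
print(pts[:2],rig(p[:2],p[2],[[32,0,115]]))
E
```

```text
[ 6.26292197e+02 -1.33571412e+02  1.16440940e-01] 6.67157444051529 0.6455838525198162 [np.float64(-0.02), np.float64(-0.08), np.float64(-0.08), np.float64(0.94)]
top [[343.7, 215.5], [334.7, 170.8], [303.9, 159.5], [363.8, 156.3], [362.4, 143.0], [302.9, 146.2], [312.5, 179.6], [362.1, 176.9]]
side [[303.0, 234.3], [352.4, 247.2], [349.0, 224.9], [382.2, 262.3], [395.7, 258.6], [361.3, 222.0], [330.8, 225.0], [356.2, 255.6]]
[[ 526.96935581 -145.18921088  156.        ]
 [ 654.10259229 -130.31842799   85.        ]] [[ 658.07550593 -129.85371603  115.        ]]
```

```bash
cat >> h.py <<'E'
RIG=(np.array([626.3,-133.6]),0.1164)
def go(rp,yaw):
    """rows needed: rig point rp (TCP) with tool y at rig angle yaw (deg), tool down"""
    from workcell import get_state
    s=get_state(); C=rot(s["tcp_rot"]); w=rig(*RIG,rp)[0]
    a=np.radians(yaw)+RIG[1]; y=np.array([np.cos(a),np.sin(a),0]); z=np.array([0,0,-1.]); 
    T=R.from_matrix(np.c_[np.cross(y,z),y,z])
    print("t",round(s["time_s"],2),"turn",np.degrees((C.inv()*T).as_rotvec()).round(1),"shift",C.inv().apply(w-s["tool_pos"]).round(1),"q",s["q"].round(2),"F",s["contact_force"].round(1),"w",round(s["width"],3),"g",round(s["grasp_force"],1))
E
python3 - <<'E'
from h import *
go([-100,0,200],-30)
t=pickle.load(open("top.pkl","rb")); im=t["pixels"]
c0=proj(t,rig(*RIG,[[-100,0,156]]))[0]
for a in range(-10,121,10):
    pts=rig(*RIG,[[-100+r*np.cos(np.radians(a)),r*np.sin(np.radians(a)),156] for r in np.linspace(8,18,8)])
    uv=proj(t,pts).astype(np.float32)
    print(a, cv2.remap(im,uv[:,0],uv[:,1],1).mean().round(0),end="; ")
E
```

```text
t 0.1 turn [-0.1  0.1 89.2] shift [-540.3 -491.3   13.9] q [ 1.13  0.32  1.57  0.    1.26 -0.02] F [-0.4 -0.2  0.2] w 0.999 g 0.0
-10 119.0; 0 121.0; 10 125.0; 20 131.0; 30 141.0; 40 159.0; 50 169.0; 60 157.0; 70 135.0; 80 124.0; 90 123.0; 100 123.0; 110 123.0; 120 121.0;
```

```bash
python3 -m inch '[0,0,4,-27,-24,-8,1, 0,0,8,-54,-48,-16,1, 0,0,12,-81,-72,-24,1, 0,0,16,-108,-96,-32,1, 0,0,20,-135,-120,-40,1]'; python3 -c "
from h import *
go([-100,0,230],-30)"
```

```text
time_s: 0.52
tool_pos: [309.5, 358.1, 253.9]
tcp_rot: [-0.0, 0.377, 0.926, -0.0]
contact_force: [1.9, 0.5, 0.6]
width: 0.999
grasp_force: 0.0
t 0.52 turn [-0.  0. 69.] shift [-507.2 -208.2   24.1] q [ 0.83  0.13  1.71 -0.    1.3   0.04] F [1.9 0.5 0.6] w 0.999 g 0.0
```

```bash
python3 -m inch '[0,0,5,-34,-14,0,1, 0,0,10,-68,-28,0,1, 0,0,15,-102,-42,0,1, 0,0,20,-136,-56,0,1, 0,0,25,-170,-70,0,1]' >/dev/null; python3 -c "
from h import *
go([-100,0,230],-30)"
```

```text
t 0.93 turn [-0.   0.  43.9] shift [-364.    17.3   23.8] q [0.43 0.06 1.8  0.   1.29 0.07] F [ 0.9  0.3 -0.1] w 0.998 g 0.0
```

```bash
python3 -m inch '[0,0,6,-36,2,2,1, 0,0,12,-72,4,4,1, 0,0,18,-108,6,6,1, 0,0,24,-144,8,8,1, 0,0,30,-180,10,10,1]' >/dev/null; python3 -c "
from h import *
go([-100,0,230],-30)"
```

```text
t 1.35 turn [-0.  -0.  13.9] shift [-156.    97.9   13.6] q [0.03 0.11 1.76 0.   1.27 0.19] F [0.1 0.5 0.4] w 0.998 g 0.0
```

```bash
python3 -m inch '[0,0,4,-32,20,3,1, 0,0,8,-64,40,6,1, 0,0,12,-96,60,9,1, 0,0,14,-128,80,12,1, 0,0,14,-156,98,14,1]' >/dev/null; python3 - <<'E'
from h import *
go([-100,0,230],-30)
from workcell import imaging
c=imaging.capture("wrist"); pickle.dump(c,open("wrist.pkl","wb")); print({k:v for k,v in c.items() if k!="pixels"})
cv2.imwrite("pics/wrist1.png",c["pixels"][:,:,::-1])
E
```

```text
t 1.77 turn [-0.1  0.   0. ] shift [-0.3 -1.  -0.8] q [-0.29  0.27  1.6  -0.    1.27  0.12] F [0.3 0.7 0.2] w 1.003 g 0.0
{'fovy': 65.70646984690485, 'cx': 287.441995665072, 'cy': 206.5930482811162, 'xyz': array([560.11811754, -69.50117906, 398.55640675]), 'orientation': array([ 0.96857571, -0.14455599,  0.03006815, -0.20015133])}
```

View pics/wrist1.png

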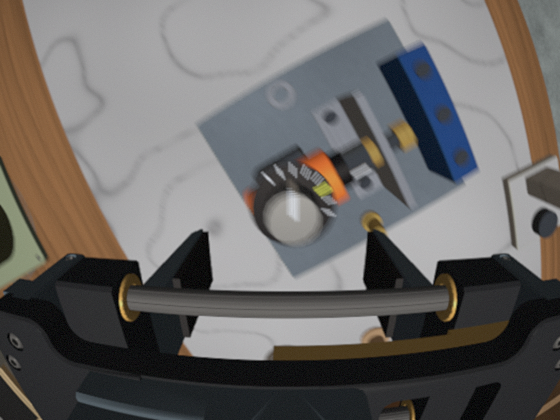

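The wrist view shows the collar top at about (293,216), pointer tip (292,194), yellow tick (323,189), bolt head (403,135). I measure the pointer angle with the fisheye model.

```bash
cat >> h.py <<'E'
def fcast(c,uv,z):
    uv=np.atleast_2d(uv).astype(float); f=foc(c); v=uv-[c["cx"],c["cy"]]; r=np.hypot(*v.T)+1e-9; th=r/f
    d=np.c_[v[:,0]/r*np.sin(th),-v[:,1]/r*np.sin(th),-np.cos(th)]
    d=rot(c["orientation"]).apply(d); o=c["xyz"]
    return o+d*((z-o[2])/d[:,2])[:,None]
def torig(w):
    return R.from_euler('z',-RIG[1]).apply(np.atleast_2d(w)-np.r_[RIG[0],0])
def fproj(c,p):
    d=rot(c["orientation"]).inv().apply(np.atleast_2d(p)-c["xyz"]); h=np.hypot(d[:,0],d[:,1]); th=np.arctan2(h,-d[:,2])*foc(c)
    return np.c_[c["cx"]+th*d[:,0]/h,c["cy"]-th*d[:,1]/h]
def mark(c):
    g=c["pixels"].min(2).astype(np.float32); out=[]
    A=np.arange(-60,140,2.)
    for a in A:
        p=rig(*RIG,[[-100+r*np.cos(np.radians(a)),r*np.sin(np.radians(a)),156] for r in np.linspace(8,18,8)])
        uv=fproj(c,p).astype(np.float32); out.append(cv2.remap(g,uv[:,0],uv[:,1],1).mean())
    out=np.array(out); w=np.clip(out-np.percentile(out,80),0,None); print("mark deg",(A*w).sum()/w.sum(),"peak",A[out.argmax()],out.max(),np.median(out))
E
python3 - <<'E'
from h import *
c=pickle.load(open("wrist.pkl","rb")); mark(c)
print("collar c,tip,tick", torig(fcast(c,[[293,216],[292,194]],156)).round(1).tolist(), torig(fcast(c,[[323,189]],118)).round(1).tolist())
print("blue top corners pred",fproj(c,rig(*RIG,[[60,75,90],[95,75,90],[60,-75,90]])).round(1).tolist(),"collar",fproj(c,rig(*RIG,[[-100,0,156]])).round(1).tolist())
E
```

```text
mark deg 38.81760219024627 peak 40.0 200.36401 155.84753
collar c,tip,tick [[-95.5, -1.6, 156.0], [-87.3, 14.3, 156.0]] [[-65.6, -4.4, 118.0]]
blue top corners pred [[392.3, 50.7], [420.6, 37.4], [452.8, 182.6]] collar [[287.0, 217.0]]
```

```bash
python3 - <<'E'
from h import *
from workcell import imaging
go([-100,0,230],-30)
c=imaging.capture("wrist"); pickle.dump(c,open("wrist.pkl","wb")); print(c["xyz"],c["orientation"])
im=c["pixels"]; h=cv2.cvtColor(im,cv2.COLOR_RGB2HSV)
b=cv2.inRange(h,(105,150,20),(125,255,255)); q=cv2.approxPolyDP(cv2.convexHull(max(cv2.findContours(b,0,2)[0],key=cv2.contourArea)),3,True)[:,0]; print("blue",q.tolist())
m=cv2.inRange(h,(0,0,125),(179,50,255)); r=np.zeros_like(m); cv2.circle(r,(292,215),40,255,-1); m&=r
k=max(cv2.findContours(cv2.morphologyEx(m,2,np.ones((7,7))),0,2)[0],key=cv2.contourArea); e=cv2.fitEllipse(k); print("collar ellipse",e, torig(fcast(c,[e[0]],156)))
big=cv2.resize(im[150:260,230:350,::-1],None,fx=5,fy=5,interpolation=2); cv2.imwrite("pics/w2.png",big)
print(torig(fcast(c,q,90)).round(1).tolist())
E
```

```text
t 1.82 turn [ 0.2  0.2 -0. ] shift [ 3.4 -5.4 -1.6] q [-0.29  0.27  1.6  -0.    1.27  0.11] F [ 3.5 -4.7  0.5] w 1.001 g 0.0
[562.39280533 -73.76180101 397.53600149] [ 0.96810555 -0.14672947  0.02867609 -0.20104674]
blue [[413, 36], [436, 75], [471, 159], [452, 174], [424, 162], [373, 60]]
collar ellipse ((282.7218933105469, 210.312255859375), (49.85023498535156, 52.35561752319336), 91.67041015625) [[-97.9967949    0.99103745 156.        ]]
[[89.8, 73.1, 90.0], [93.0, 28.2, 90.0], [92.8, -68.5, 90.0], [64.7, -72.1, 90.0], [40.3, -44.7, 90.0], [39.5, 68.9, 90.0]]
```

View pics/w2.png

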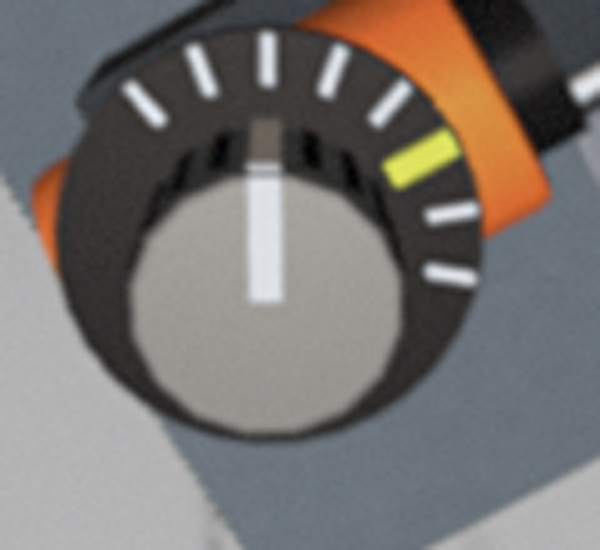

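Pointer is at the 3rd tick (265,60) → setting 3; yellow tick (420,158) is the 6th, so I turn +60°. Rig estimate holds to ~2 mm. Descending around the collar.

```bash
python3 -m inch '[0,0,0,0,0,25,1, 0,0,0,0,0,50,1, 0,0,0,0,0,75,1, 0,0,0,0,0,98,1, 0,0,0,0,0,98,1]'; python3 -c "
from h import *
go([-99,0,124],-30)"
```

```text
time_s: 2.28
tool_pos: [524.1, -141.3, 127.4]
tcp_rot: [-0.004, 0.835, 0.551, -0.003]
contact_force: [0.0, -0.3, 0.0]
width: 1.0
grasp_force: 0.0
t 2.28 turn [-0.6  0.1  0.2] shift [-2.   5.1  3.4] q [-0.28  0.35  1.76  0.    1.05  0.12] F [ 0.  -0.3  0. ] w 1.0 g 0.0
```

```bash
python3 -m inch '[0,0,0,0,0,3,1, 0,0,0,0,0,3,1, 0,0,0,0,0,3,1, 0,0,0,0,0,3,1, 0,0,0,0,0,3,1]'; python3 -c "
from h import *
go([-99,0,124],-30)"
```

```text
time_s: 2.7
tool_pos: [528.6, -143.2, 130.2]
tcp_rot: [0.001, 0.835, 0.551, 0.001]
contact_force: [-0.0, -0.6, -0.0]
width: 0.997
grasp_force: 0.0
t 2.7 turn [ 0.1 -0.   0.2] shift [-2.   0.2  6.2] q [-0.29  0.34  1.76  0.    1.04  0.12] F [-0.  -0.6 -0. ] w 0.997 g 0.0
```

```bash
python3 -m inch '[0,0,0,-2,0,5,0.8, 0,0,0,-2,0,5,0.6, 0,0,0,-2,0,5,0.4, 0,0,0,-2,0,5,0.3, 0,0,0,-2,0,5,0.3]'; python3 -m inch '[0,0,0,0,0,0,0.3, 0,0,0,0,0,0,0.3, 0,0,0,0,0,0,0.3, 0,0,0,0,0,0,0.3, 0,0,0,0,0,0,0.3]'; python3 -c "
from h import *
go([-99,0,125],-90)"
```

```text
time_s: 3.12
tool_pos: [527.1, -145.0, 123.9]
tcp_rot: [-0.0, 0.835, 0.551, 0.0]
contact_force: [0.2, -0.4, -0.5]
width: 0.663
grasp_force: 0.0
time_s: 3.53
tool_pos: [529.1, -145.7, 124.1]
tcp_rot: [0.002, 0.835, 0.551, 0.001]
contact_force: [6.2, -2.3, -3.0]
width: 0.477
grasp_force: 30.0
t 3.53 turn [ 0.2 -0.2 60.2] shift [ 0.1 -1.3 -0.9] q [-0.29  0.35  1.76 -0.    1.02  0.11] F [ 6.2 -2.3 -3. ] w 0.477 g 30.0
```

```bash
python3 -m inch '[0,0,6,0,0,0,0.3, 0,0,12,0,0,0,0.3, 0,0,18,0,0,0,0.3, 0,0,24,0,0,0,0.3, 0,0,30,0,0,0,0.3]';python3 -m inch '[0,0,6,0,0,0,0.3, 0,0,12,0,0,0,0.3, 0,0,18,0,0,0,0.3, 0,0,24,0,0,0,0.3, 0,0,30,0,0,0,0.3]'; python3 -m inch '[0,0,0,0,0,0,0.3, 0,0,0,0,0,0,0.3, 0,0,0,0,0,0,0.3, 0,0,0,0,0,0,0.3, 0,0,0,0,0,0,0.3]';  python3 - <<'E'
from h import *
from workcell import imaging
go([-99,0,125],-90)
c=imaging.capture("wrist"); pickle.dump(c,open("wrist.pkl","wb"))
cv2.imwrite("pics/w3.png",c["pixels"][:,:,::-1])
E
```

```text
time_s: 3.95
tool_pos: [528.9, -145.6, 124.1]
tcp_rot: [0.001, 0.95, 0.314, 0.002]
contact_force: [4.0, -1.6, -2.6]
width: 0.478
grasp_force: 30.0
time_s: 4.37
tool_pos: [528.9, -145.4, 124.1]
tcp_rot: [0.001, 0.998, 0.057, 0.002]
contact_force: [3.3, -0.6, -3.0]
width: 0.479
grasp_force: 30.0
time_s: 4.78
tool_pos: [528.9, -145.4, 124.1]
tcp_rot: [0.001, 0.998, 0.061, 0.002]
contact_force: [6.0, -2.1, -2.3]
width: 0.478
grasp_force: 30.0
t 4.78 turn [ 0.1 -0.2  0.3] shift [-0.8 -0.4 -0.9] q [-0.29  0.35  1.76  0.    1.03  1.16] F [ 6.  -2.1 -2.3] w 0.478 g 30.0
```

View pics/w3.png

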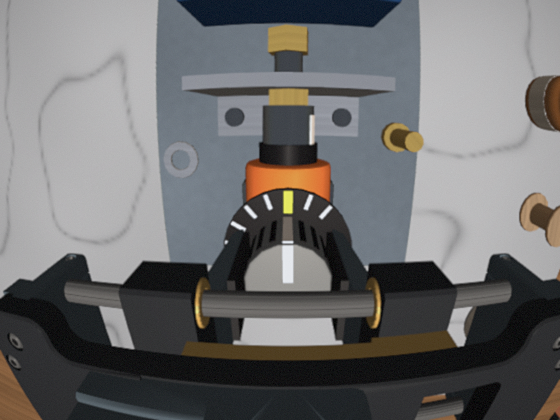

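The pointer (288,262) lines up with the wide yellow tick (288,202): setting 6. The bolt head is at (289,40), in line. Releasing and lifting.

```bash
python3 -m inch '[0,0,0,0,0,0,0.6, 0,0,0,0,0,0,0.8, 0,0,0,0,0,0,1, 0,0,0,0,0,0,1, 0,0,0,0,0,0,1]';python3 -m inch '[0,0,0,0,0,0,1, 0,0,0,0,0,0,1, 0,0,0,0,0,-20,1, 0,0,0,0,0,-45,1, 0,0,0,0,0,-70,1]'; python3 - <<'E'
from h import *
go([31,0,165],-90)
E
```

```text
time_s: 5.25
tool_pos: [526.7, -144.8, 123.9]
tcp_rot: [-0.0, 0.998, 0.06, -0.0]
contact_force: [0.8, -0.1, -0.3]
width: 0.813
grasp_force: 0.0
time_s: 5.67
tool_pos: [526.5, -144.8, 194.2]
tcp_rot: [-0.0, 0.998, 0.06, -0.001]
contact_force: [0.3, 0.0, -0.1]
width: 0.997
grasp_force: 0.0
t 5.67 turn [-0.1  0.1  0.2] shift [131.5   0.9  29. ] q [-0.29  0.29  1.66  0.    1.19  1.16] F [ 0.3  0.  -0.1] w 0.997 g 0.0
```

```bash
python3 -m inch '[0,0,0,30,0,0,1, 0,0,0,65,0,0,0.8, 0,0,0,100,0,0,0.6, 0,0,0,131,1,0,0.6, 0,0,0,131,1,0,0.6]'; python3 -m inch '[0,0,0,0,0,0,0.6, 0,0,0,0,0,0,0.6, 0,0,0,0,0,0,0.6, 0,0,0,0,0,0,0.6, 0,0,0,0,0,0,0.6]' ; python3 - <<'E'
from h import *
from workcell import imaging
go([31,0,66],-90)
c=imaging.capture("wrist"); pickle.dump(c,open("wrist.pkl","wb"))
t=imaging.capture("top")
a=c["pixels"][:,:,::-1].copy(); b=cv2.resize(t["pixels"][140:265,270:400,::-1],None,fx=1.8,fy=1.8)
a[:b.shape[0],:b.shape[1]]=b
print(fproj(c,rig(*RIG,[[36,0,97],[20,0,97],[4,60,115],[4,-60,115],[60,75,90],[60,-75,90]])).round(0).tolist())
cv2.imwrite("pics/w4.png",a)
E
```

```text
time_s: 6.08
tool_pos: [662.2, -129.5, 192.6]
tcp_rot: [-0.0, 0.998, 0.06, 0.002]
contact_force: [-0.5, -0.0, -0.4]
width: 0.738
grasp_force: 0.0
time_s: 6.5
tool_pos: [656.5, -130.6, 194.5]
tcp_rot: [0.0, 0.998, 0.059, 0.0]
contact_force: [0.8, -0.7, 0.5]
width: 0.598
grasp_force: 0.0
t 6.5 turn [ 0.  -0.   0.1] shift [  0.6  -0.5 128.5] q [-0.21  0.48  1.36  0.    1.3   1.24] F [ 0.8 -0.7  0.5] w 0.598 g 0.0
[[287.0, 201.0], [287.0, 219.0], [216.0, 243.0], [358.0, 243.0], [201.0, 173.0], [372.0, 173.0]]
```

View pics/w4.png

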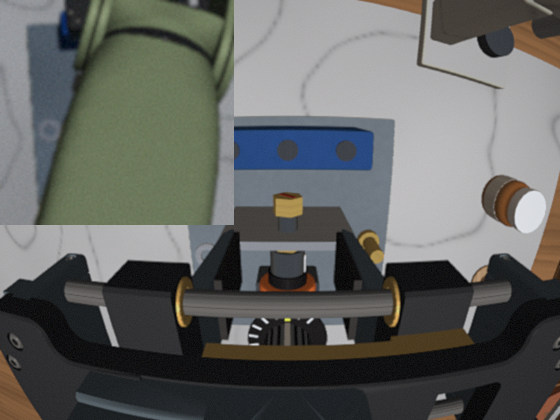

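Head at (288,195–217) and block edge at (372,168) agree with the estimate within ~3 mm. Descending into the gap.

```bash
python3 -m inch '[0,0,0,1,0,20,0.6, 0,0,0,1,0,40,0.6, 0,0,0,1,0,55,0.6, 0,0,0,1,0,70,0.6, 0,0,0,1,0,70,0.6]'; python3 -m inch '[0,0,0,0,0,15,0.6, 0,0,0,0,0,30,0.6, 0,0,0,0,0,45,0.6, 0,0,0,0,0,58,0.6, 0,0,0,0,0,58,0.6]' ; python3 - <<'E'
from h import *
go([31,0,66],-90)
E
```

```text
time_s: 7.02
tool_pos: [656.0, -129.8, 120.7]
tcp_rot: [-0.001, 0.998, 0.06, -0.003]
contact_force: [0.3, 0.8, -0.7]
width: 0.598
grasp_force: 0.0
time_s: 7.43
tool_pos: [656.8, -130.0, 64.2]
tcp_rot: [-0.001, 0.998, 0.06, -0.002]
contact_force: [-0.1, 0.3, -0.4]
width: 0.6
grasp_force: 0.0
t 7.43 turn [-0.1  0.2  0.2] shift [ 0.3  0.1 -1.8] q [-0.21  0.58  1.53  0.    1.04  1.24] F [-0.1  0.3 -0.4] w 0.6 g 0.0
```

```bash
python3 -m inch '[0,0,0,0,0,0,0.4, 0,0,0,0,0,0,0.2, 0,0,0,0,0,0,0.1, 0,0,0,0,0,0,0.1, 0,0,0,0,0,0,0.1]'; python3 -m inch '[0,0,0,0,0,0,0.1, 0,0,0,0,0,0,0.1, 0,0,0,0,0,0,0.1, 0,0,0,0,0,0,0.1, 0,0,0,0,0,0,0.1]' ;python3 -m inch '[0,0,0,0,0,0,0.1, 0,0,0,0,0,0,0.1, 0,0,0,0,0,0,0.1, 0,0,0,0,0,0,0.1, 0,0,0,0,0,0,0.1]' ; python3 - <<'E'
from h import *
from workcell import imaging
go([31,0,66],-90)
c=imaging.capture("wrist"); cv2.imwrite("pics/w5.png",c["pixels"][:,:,::-1])
s=imaging.capture("side"); cv2.imwrite("pics/s5.png",cv2.resize(s["pixels"][190:330,240:430,::-1],None,fx=4,fy=4))
E
```

```text
time_s: 7.85
tool_pos: [658.8, -130.1, 67.1]
tcp_rot: [-0.0, 0.998, 0.059, 0.001]
contact_force: [-0.0, 0.6, 2.5]
width: 0.283
grasp_force: 30.0
time_s: 8.27
tool_pos: [658.8, -130.1, 67.0]
tcp_rot: [0.0, 0.998, 0.06, 0.001]
contact_force: [-0.2, 1.5, 5.7]
width: 0.285
grasp_force: 30.0
time_s: 8.68
tool_pos: [658.8, -130.1, 67.0]
tcp_rot: [0.0, 0.998, 0.06, 0.001]
contact_force: [-0.6, 1.5, 6.2]
width: 0.284
grasp_force: 30.0
t 8.68 turn [ 0.  -0.1  0.2] shift [-1.7 -0.3  1. ] q [-0.21  0.58  1.52  0.    1.04  1.24] F [-0.6  1.5  6.2] w 0.284 g 30.0
```

View pics/s5.png

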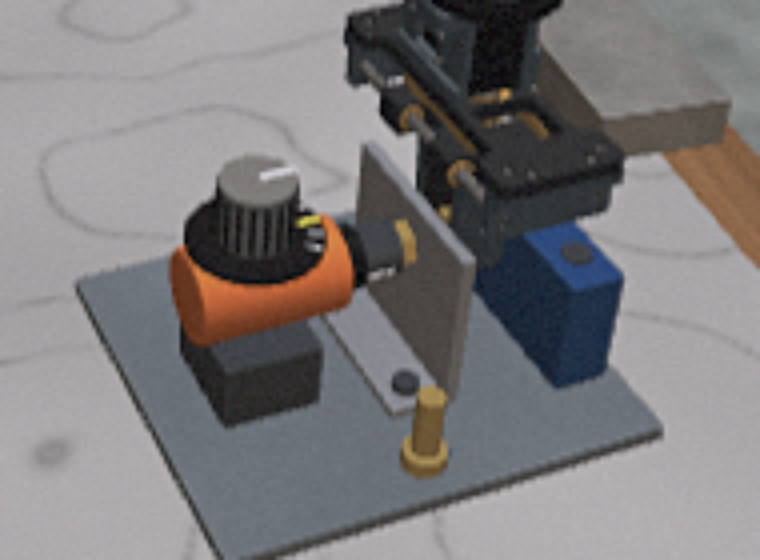

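View pics/w5.png

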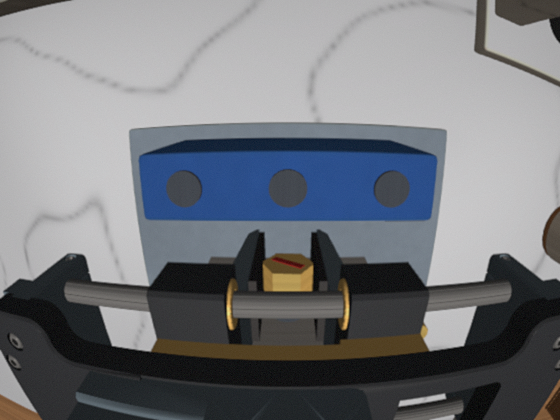

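Side view: pointer at the yellow tick still, fingers in the gap; wrist view: pads hold the brass head at (289,270). Opening of 26 mm vs 24 mm flats hints it may be jammed slightly off-flat, so I check for motion.

```bash
for i in 1 2 3; do python3 -m inch '[0,0,0,0,0,0,0.1, 0,0,0,0,0,0,0.1, 0,0,0,0,0,0,0.1, 0,0,0,0,0,0,0.1, 0,0,0,0,0,0,0.1]' >/dev/null; done; python3 - <<'E'
from h import *
from workcell import imaging
go([31,0,66],-90)
a=cv2.imread("pics/w5.png"); b=imaging.capture("wrist")["pixels"][:,:,::-1].copy()
def red(x):
    h=cv2.cvtColor(x[245:300,255:325],cv2.COLOR_BGR2HSV); m=cv2.inRange(h,(0,150,50),(8,255,255))|cv2.inRange(h,(172,150,50),(179,255,255))
    p=cv2.findNonZero(m); return len(p), cv2.minAreaRect(p)
print(red(a),red(b),"diff",np.abs(a[245:300,255:325].astype(float)-b[245:300,255:325]).mean())
E
```

```text
t 10.03 turn [ 0.  -0.1  0.2] shift [-1.7 -0.3  1. ] q [-0.21  0.58  1.52  0.    1.04  1.24] F [-0.3  0.7  5.6] w 0.285 g 30.0
(140, ((32.88679122924805, 17.396224975585938), (32.41708755493164, 4.67025899887085), 15.945395469665527)) (137, ((32.86389923095703, 17.489971160888672), (32.43844223022461, 4.657003402709961), 15.5241117477417)) diff 2.124935064935065
```

The bolt has been stationary for 1.3 s with 30 N grip and the collar is at 6. Handing in.

```bash
python3 -c "
from workcell import job_done
print(job_done())"
```

```text
the job is handed in; nothing more can be done
None
```

The collar was turned from setting 3 to setting 6 and released, and the bolt head is held in the gap at 30 N, showing no movement over the last 1.3 s before hand-in at about 10 s. The fingers may sit slightly off the flats (26 mm opening on a 24 mm head), no contact with a bystander was seen but their positions were not re-measured, and the hand-in returned no verdict.

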